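# Unload the vial blocks from the locked shaker

## Robot

A 6-joint arm with a two-finger parallel gripper is mounted at the origin on the work surface. World frame = base frame: x ahead of the robot, y to its left, z up, the work surface at z = 0. Lengths are in mm, angles in rad, forces in N, time in s.
With the tool pointing down it reaches from about 400 to 925 mm from the base axis. Payload 12.5 kg.
Tool frame: the origin (TCP) lies midway between the tips of the shut fingers; the grasp point (between the pads) lies 19 mm behind it (env.pinch_z is the distance from the TCP to the grasp point, in mm); z points along the fingers, y is the line along which they close (so a half turn about z gives the same grasp; the last joint's range is limited). The gripper opens to 95 mm and grips with 3 to 60 N. Pads are 20 mm wide; open, the fingers measure 119 mm over their backs; the gripper's body (75 mm by 180 mm) begins 59 mm behind the grasp point.
Start: joints at [1.242, 0.491, 1.559, -0, 1.092, -0.106], TCP at [138.082, 609.574, 214.661] pointing down, gripper open.
Joint ranges: [-3.1, 3.1], [-0.84, 2.19], [0.05, 2.79], [-1.13, 4.28], [0.06, 2.93], [-2.69, 2.69]. Speed limits (rad/s): [2.22, 2.22, 2.79, 3.14, 3.14, 3.14].

## Interface

Orientations are given as [roll, pitch, yaw] about the fixed x, y, z axes, in that order (R = Rz(yaw) Ry(pitch) Rx(roll)).
In Python, from cell import readout, eyes, job_done, env gives the robot as it stands.
- The arm moves only by the shell command python3 -m jog 'ROWS'. ROWS is a JSON object of lists of equal length, an entry for each row: "dp": the shift along the tool's x, y, z in mm, a list of three; "twist": the turn about the tool's z in degrees; "claw": the closure, from -1 (fully open) to 1 (shut). A call has 1 to 8 rows; each row is the pose to reach, as a shift and turn from the pose commanded when the call began, along the tool's axes at that moment; what a row does not reach only later rows make up. A row lasts 1/12 s, in which the tool goes at most 41.7 mm and 7.16 degrees, less where a joint would pass 70% of its speed; a pose out of reach is approached as far as the arm can. A call with a gripper value outside its range is refused whole. The fingers move at their own pace and stop on an object; the grip force is fixed at half the most. Time passes only in rows, so rows that repeat a pose let the fingers close. It gives the time, the measured TCP pose, the force and the opening at its end, in the units of the state.
- readout.state(): the state, without advancing time (a new reading comes with each control period).
- eyes.read_camera(name): name is "side" or "top" or "wrist"; returns the picture (480x640x3 uint8, red, green, blue); there is no depth.
- eyes.camera_model(name): a dict with "intrinsics" (3x3 intrinsics, pixels), "k1" (the pictures are not rectified: a ray, as slopes to the right and down, at radius r is drawn at 1 + k1 r^2 times it, then the intrinsics apply), "R" (3x3) and "t" (3): a world point X has camera coordinates R X + t. Camera axes: x right, y down, z forward; pixel columns grow to the right and rows downward; lengths in mm; the calibration is good to about 2 mm. A picture is of the moment at which its call begins: read the wrist's pose just before it. camera_model takes no time and is no camera call; for the wrist camera it gives the pose at the moment of the call.
- job_done(): hands the job in, once; it reports no verdict.
The state is a dict: "t": time; "joints": joint angles; "qvel": joint speeds; "tau": joint torques, N m; "eef_pos": TCP position; "tcp_rot": TCP orientation; "ft_force": force on the tool from outside, world axes, zero at the start; "moment": the same for the moment, N m; "opening": opening from 0.0 (shut) to 1.0 (fully open).
Only numpy, scipy, OpenCV 4.12 (cv2) and the standard library are available. Lean on these libraries where they do the work, as an engineer would, in place of code of your own. Each camera call takes 0.05 s, during which the arm holds its last target. There are 200 camera calls.

## Task

The shaker run is over. Pull the locking plunger up and turn it into its rest notch so that it stays out, slide the keeper fully open, then lift every block that carries vials straight up out of its slot and stand it upright in the steel tray, leaving the blank block without vials seated where it is. Keep the vials upright all the time, and when all are out slide the keeper fully shut and drop the plunger back so that it locks.

Things in the scene. Friction and masses are not known exactly. Their poses are not given: they have to be found in the camera images.
- shaker: Bench shaker, fixed; origin on the bench, z up. Platform top at z 70 mm. Four slots along y at x 0, y -81, -27, 27, 81 between steel uprights 30 mm high (row spans 223 mm). Vertical T keys on the uprights sit in the blocks' grooves with 1 to 2 mm play: a block leaves only upwards, free once raised 30 mm. Keeper bar along y at x -98, in front of the slots.
- block1: Vial block, absent (None) in some runs; 0.4 to 0.65 kg, 120 (x) x 44 (y) x 45 mm high, T groove in both long sides, 20 mm wide lug at -x end to x -76, two 24 mm black-capped vials at x +-47, tops at z 63. Steel lifting tab at the middle of the top, 12 thick (x), 30 wide (y), z 45 to 90: pinch it along x. Origin under the middle of the 120 x 44 body; in any slot, axes as the shaker's.
- block2: Vial block, absent (None) in some runs; 0.4 to 0.65 kg, 120 (x) x 44 (y) x 45 mm high, T groove in both long sides, 20 mm wide lug at -x end to x -76, two 24 mm black-capped vials at x +-47, tops at z 63. Steel lifting tab at the middle of the top, 12 thick (x), 30 wide (y), z 45 to 90: pinch it along x. Origin under the middle of the 120 x 44 body; in any slot, axes as the shaker's.
- block3: Vial block, absent (None) in some runs; 0.4 to 0.65 kg, 120 (x) x 44 (y) x 45 mm high, T groove in both long sides, 20 mm wide lug at -x end to x -76, two 24 mm black-capped vials at x +-47, tops at z 63. Steel lifting tab at the middle of the top, 12 thick (x), 30 wide (y), z 45 to 90: pinch it along x. Origin under the middle of the 120 x 44 body; in any slot, axes as the shaker's.
- blank: Blank block: same size, grooves, lug, lifting tab, origin and axes as the vial blocks, but a plain top without vials. In one of the four slots; it must stay seated.
- tray: Loose stainless tray 200 (x) x 228 (y) mm, 0.9 kg, walls 4 mm thick and 26 mm high, floor 4 mm thick; origin under its centre, axes along its sides. Three blocks fit side by side, lengths along the tray's x, centres 65 mm apart.
- keeper (a joint): Comb bar sliding along the shaker's +y, m. 0 = shut, its teeth over the blocks' lugs; 0.027 = open, end of travel, teeth between the lugs. 1.5 N friction, stays where left. The plunger pin blocks it while down.
- keeper_grip (a point): In the keeper's black upright grip tab, 15 mm below the tab's top and 27 mm above the bar it stands on. The tab is 12 mm thick along the shaker's y, 26 mm wide along its x. Moves with the keeper; about 125 mm above the bench.
- plunger (a joint): Height of the spring pin, m: 0 = down in the keeper's hole, locked; 0.016 = top. The spring pulls it down, 6 N when down, 11 N at the top. Above 0.011 it can be turned between slot and rest notch. In the notch it reads 0.009; on the bar, if the keeper is not shut, about 0.007; it falls to 0 by itself when the wing is at 0 and the keeper shut.
- wing (a joint): Turn of the plunger's wing handle, rad, anticlockwise from above: 0 = stop, over the slot in which it goes down (it drops in below about 0.2); 1.57 = stop, a quarter turn. The rest notch holds it anywhere from about 1.0 to 1.57. Turns easily once lifted.
- wing_grip (a point): On the vertical axis of the plunger's black wing handle, 8.5 mm below its top, 150 mm above the bench when down, at x -98, y -30 mm of the shaker. Handle 12 mm thick along this point's x (the shaker's x at wing 0), 38 mm wide along its y, 30 mm high; a 31 mm disc lies 23 mm below this point.
- beaker: Bystander: glass beaker 68 mm wide, 75 mm high, origin under its centre. Leave alone.
- jar: Bystander: glass jar 60 mm wide, 85 mm high, origin under its centre. Leave alone.
- reagent: Bystander: small amber jar 52 mm wide, 75 mm high, origin under its centre. Leave alone.

How it is judged (in metres and radians):
On the way, in this order (a step that is already met when the one before it is completed fails the run):
1. the plunger is out and resting in its notch, let go (value of joint plunger above 0.0075 m and value of joint wing above 0.85 rad and contact force between the fingers and wing below 0.3 N), for 0.3 s.
2. the keeper is slid open (value of joint keeper above 0.022 m and value of joint plunger above 0.006 m), for 0.2 s.
3. every vial block stands in the tray (x of block1 in the frame of tray between -0.075 and 0.075 m and y of block1 in the frame of tray between -0.095 and 0.095 m and z of each of block1, block2, block3 in the frame of tray below 0.012 m and angle between each of block1, block2, block3's own z axis and vertical below 0.1 rad and linear speed of each of block1, block2, block3 below 0.03 m/s and x of block2 in the frame of tray between -0.075 and 0.075 m and y of block2 in the frame of tray between -0.095 and 0.095 m and x of block3 in the frame of tray between -0.075 and 0.075 m and y of block3 in the frame of tray between -0.095 and 0.095 m), for 0.2 s.
At the end, for the whole second after the job is handed in: Vial blocks present stand still and upright (0.1 rad) on the tray floor, centres within 75 mm lengthwise and 95 mm across of its middle; blank block seated within 8 mm of its start; keeper shut within 4 mm; plunger down within 2 mm, wing back within 0.35 rad (all of step 3 and z of blank in the frame of shaker below 0.075 m and distance of blank from where it was at the start of the episode below 0.008 m and value of joint keeper below 0.004 m and value of joint plunger below 0.002 m and value of joint wing below 0.35 rad); the robot touches nothing.
It fails at once if a vial block is tipped by more than 45 degrees (angle between any of block1, block2, block3's own z axis and vertical above 0.8 rad).
It fails at once if the blank block is pulled up out of its slot (z of blank in the frame of shaker above 0.095 m).
It fails at once if a bystander is knocked over or pushed more than 4 cm (distance of any of beaker, jar, reagent from where it was at the start of the episode above 0.04 m or angle between any of beaker, jar, reagent's own z axis and vertical above 0.5 rad).
Of block1, block2, block3 only 2 to 3 are there at a start; the rules pass over those that are not, and their reading is None.
At some moment in a run one of tray may be knocked a few centimetres aside while the robot is not near it.
Once in a run the grip may slacken for a moment while it holds something.
It also fails if it takes over 210 s, if anything falls off the work surface, if the arm or the gripper's body presses on something with over 40 N, if the wrist force passes 120 N, or if a joint passes its speed limit or range.

## Working session

There is one attempt and no reset: what is moved stays moved. The work goes in short steps, Python scripts to look and compute and a shell command to move; the robot and the scene stay as the last step left them, time stands still between calls to the robot, and variables do not carry over. Pictures are saved under pics/ and viewed, on a budget of 14 in all, crops included, one or two more only if the job needs it, and the job is handed in when it is done.

```bash
ls; mkdir -p pics
python3 - <<'E'
from cell import readout,eyes,env
import cv2
print(readout.state(), env.pinch_z)
for n in ("side","top"):
    im=eyes.read_camera(n); cv2.imwrite(f"pics/{n}0.png",im[:,:,::-1]); m=eyes.camera_model(n); print(n,m)
im=eyes.read_camera("wrist"); cv2.imwrite("pics/wrist0.png",im[:,:,::-1]); print(eyes.camera_model("wrist"))
E
```

```text
pics
{'t': 0.0, 'joints': array([ 1.24239578e+00,  4.91560073e-01,  1.55943762e+00, -6.15344742e-06,
        1.09170384e+00, -1.05612759e-01]), 'qvel': array([ 0.00052126, -0.0010175 ,  0.00022862, -0.00032676, -0.00034325,
        0.00012782]), 'tau': array([ 1.67682003e-03, -6.12674046e+01, -2.58189815e+01,  6.92848535e-02,
        4.81891294e-02, -1.04471821e-04]), 'eef_pos': array([138.00279385, 609.32839856, 214.06550331]), 'tcp_rot': array([-3.14048937e+00, -1.11467872e-04,  2.91880765e+00]), 'ft_force': array([-1.63890687, -0.35848603,  0.20123297]), 'moment': array([0.01622739, 0.03705547, 0.01603436]), 'opening': 0.9987493483916606} 18.8
side {'intrinsics': array([[609.482568  ,   0.        , 323.75534388],
       [  0.        , 609.482568  , 240.05432345],
       [  0.        ,   0.        ,   1.        ]]), 'k1': -0.08519377024569039, 'R': array([[ 0.73895994, -0.67370249,  0.00794746],
       [-0.52190331, -0.57983719, -0.6256243 ],
       [ 0.42609288,  0.45816349, -0.78008402]]), 't': array([-461.25501965,  374.27221035,  914.48249842])}
top {'intrinsics': array([[482.96038524,   0.        , 319.15853103],
       [  0.        , 482.96038524, 249.27186859],
       [  0.        ,   0.        ,   1.        ]]), 'k1': -0.09682287918144168, 'R': array([[-0.02506079, -0.99960112, -0.01302143],
       [-0.98007065,  0.02713462, -0.19678727],
       [ 0.19706211,  0.00783028, -0.98035974]]), 't': array([ 11.71520683, 622.93850298, 908.17703268])}
{'intrinsics': array([[349.30718792,   0.        , 321.55024393],
       [  0.        , 349.30718792, 240.1664982 ],
       [  0.        ,   0.        ,   1.        ]]), 'k1': 0.004831687898475083, 'R': array([[ 0.2191901 ,  0.97568107, -0.00146417],
       [ 0.94175241, -0.21117513,  0.26173931],
       [ 0.25506489, -0.05874955, -0.9651375 ]]), 't': array([-623.45742261,  -31.14918808,  390.081502  ])}
```

View pics/top0.png

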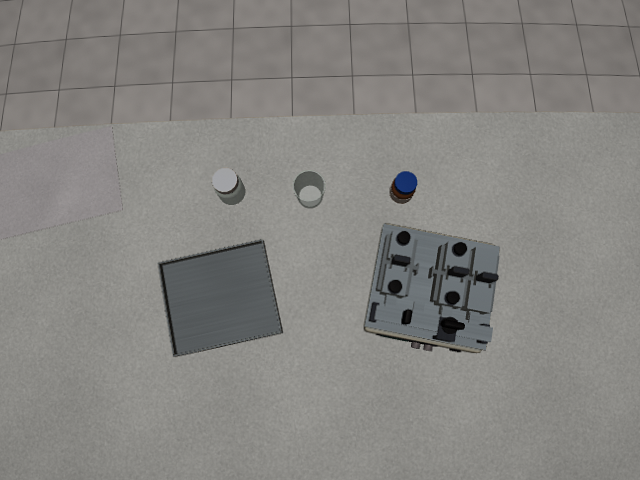

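View pics/side0.png

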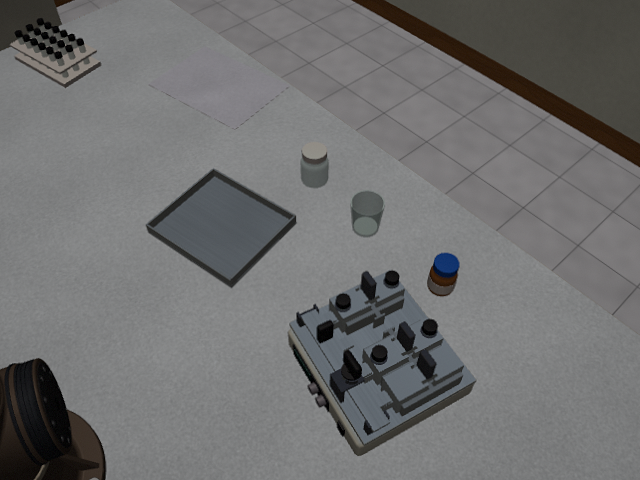

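Top view: two vial blocks (caps at 403,238/395,287 and 459,249/452,298), the blank at the far right (tab at 487,277), and an empty slot between the vial blocks. The tray's corners are near (263,241), (160,263), (175,355), (282,332), the keeper tab near (407,316) and the wing near (452,325). The side view agrees.

```bash
cat > h.py <<'E'
import numpy as np, cv2
from cell import readout,eyes,env
def und(m,uv):
    return cv2.undistortPoints(np.array(uv,float).reshape(-1,1,2),m["intrinsics"],np.array([m["k1"],0,0,0])).reshape(-1,2)
def plane(m,uv,z):
    n=und(m,uv); d=np.c_[n,np.ones(len(n))]@m["R"]; c=-m["R"].T@m["t"]
    return c+d*((z-c[2])/d[:,2])[:,None]
def tri(m1,u1,m2,u2):
    P=[np.c_[m["R"],m["t"]] for m in (m1,m2)]
    X=cv2.triangulatePoints(P[0],P[1],und(m1,u1).T,und(m2,u2).T); return (X[:3]/X[3]).T
def proj(m,X):
    return cv2.projectPoints(np.array(X,float).reshape(-1,1,3),cv2.Rodrigues(m["R"])[0],m["t"],m["intrinsics"],np.array([m["k1"],0,0,0.]))[0].reshape(-1,2)
def blobs(im,thr,lo,hi,roi):
    x0,y0,x1,y1=roi; g=im.max(2)[y0:y1,x0:x1]
    n,_,s,c=cv2.connectedComponentsWithStats((g<thr).astype(np.uint8))
    return [(np.round(c[i]+[x0,y0],1).tolist(),s[i][2:].tolist()) for i in range(1,n) if lo<s[i][4]<hi]
E
python3 - <<'E'
from h import *
T=eyes.camera_model("top");S=eyes.camera_model("side")
t=cv2.imread("pics/top0.png");s=cv2.imread("pics/side0.png")
for b in blobs(t,45,20,600,(355,215,510,360)): print("top",b)
for b in blobs(s,45,20,900,(280,260,480,460)): print("side",b)
X=tri(T,[(403,238),(395,287),(459,249),(452,298)],S,[(392,278),(344,301),(429,327),(379,353)]); print(X.round(1))
print(plane(T,[(263,241),(160,263),(175,355),(282,332)],26).round(1)); print(plane(S,[(213,171),(148,225),(232,281),(295,216)],26).round(1))
E
```

```text
top ([403.1, 237.7], [13, 14, 146])
top ([459.2, 248.6], [15, 14, 156])
top ([437.8, 257.3], [6, 23, 52])
top ([400.2, 260.1], [19, 12, 166])
top ([429.8, 272.6], [4, 10, 22])
top ([457.7, 271.6], [23, 11, 176])
top ([485.4, 277.2], [24, 14, 199])
top ([433.0, 286.8], [7, 28, 70])
top ([394.5, 286.6], [14, 15, 156])
top ([451.7, 298.4], [15, 17, 172])
top ([372.6, 311.9], [10, 19, 86])
top ([465.8, 309.0], [9, 12, 27])
top ([406.5, 316.7], [10, 14, 120])
top ([447.9, 328.8], [32, 25, 487])
top ([406.5, 339.8], [62, 13, 101])
top ([455.0, 349.7], [11, 4, 22])
side ([442.8, 272.9], [24, 14, 66])
side ([391.5, 278.5], [15, 17, 193])
side ([368.2, 287.6], [15, 28, 244])
side ([435.0, 280.3], [15, 14, 29])
side ([342.6, 301.8], [16, 17, 203])
side ([392.5, 307.7], [24, 16, 138])
side ([299.6, 320.6], [8, 14, 59])
side ([364.0, 323.5], [39, 21, 289])
side ([429.0, 327.4], [16, 17, 210])
side ([324.7, 331.2], [17, 22, 286])
side ([405.1, 338.2], [18, 29, 279])
side ([310.0, 376.9], [37, 67, 347])
side ([379.0, 353.7], [16, 19, 229])
side ([347.1, 374.6], [35, 53, 711])
side ([425.4, 365.6], [19, 30, 301])
side ([429.1, 397.1], [63, 39, 323])
side ([340.5, 427.9], [8, 16, 75])
side ([367.2, 428.4], [9, 14, 68])
[[ 627.2 -163.5  126.2]
 [ 535.4 -143.4  127.9]
 [ 602.6 -267.8  126.6]
 [ 511.2 -247.2  127.8]]
[[651.2 112.9  26. ]
 [610.1 331.2  26. ]
 [419.4 293.8  26. ]
 [461.6  75.1  26. ]]
[[603.2 330.   26. ]
 [417.3 293.6  26. ]
 [460.5  72.4  26. ]
 [650.7 115.1  26. ]]
```

```bash
cat >> h.py <<'E'
def go(x,y,z,yaw=None):
    s=readout.state(); r=s["tcp_rot"]; Y=r[2]; c,n=np.cos(Y),np.sin(Y)
    dx,dy,dz=np.array([x,y,z])-s["eef_pos"]
    tw=0 if yaw is None else (np.degrees(Y)-yaw+180)%360-180
    print("dp",np.round([c*dx+n*dy, n*dx-c*dy, -dz],1),"twist",round(tw,1),"len",round(float(np.hypot(np.hypot(dx,dy),dz))))
E
python3 - <<'E'
from h import *
T=eyes.camera_model("top");S=eyes.camera_model("side")
# tab tops
X=tri(T,[(400.2,260.1),(457.7,271.6),(485.4,277.2),(406.5,316.7)],S,[(368.2,287.6),(405.1,338.2),(425.4,365.6),(324.7,331.2)]);print("tabs+keeper",X.round(1))
E
python3 -m jog '{"dp":[[-40,-12,-2],[-75,-25,-4],[-110,-38,-6],[-145,-51,-8],[-180,-65,-10],[-215,-80,-12],[-250,-96,-14],[-285,-112,-15]],"twist":[7,14,21,28,35,42,49,56],"claw":[0,0.1,0.1,0.1,0.1,0.1,0.1,0.1]}'
python3 -c "
from h import *
go(480,280,230,77.3)"
```

```text
tabs+keeper [[ 582.6 -153.9  132.3]
 [ 557.6 -259.   134.2]
 [ 546.1 -310.7  132.9]
 [ 479.2 -161.7  121.3]]
t: 0.82
eef_pos: [392.6, 436.0, 229.8]
tcp_rot: [3.142, -0.0, 1.935]
ft_force: [-0.0, 0.8, -1.0]
opening: 0.497
dp [-177.    26.1   -0.2] twist 33.6 len 179
```

```bash
python3 -m jog '{"dp":[[-35,5,0],[-70,10,0],[-105,15,0],[-140,20,0],[-177,26,0]],"twist":[7,14,21,28,33.6],"claw":[0.1,0.1,0.1,0.1,0.1]}'
python3 -c "
from h import *
go(461,30,230,77.3);go(455,-170,240,77.3)"
```

```text
t: 1.23
eef_pos: [480.0, 280.3, 229.6]
tcp_rot: [-3.141, -0.0, 1.349]
ft_force: [1.2, 0.6, 0.7]
opening: 0.449
dp [-248.3   36.6   -0.4] twist -0.0 len 251
dp [-444.8   74.7  -10.4] twist -0.0 len 451
```

```bash
python3 -m jog '{"dp":[[-40,6,-2],[-80,12,-4],[-120,18,-6],[-160,24,-8],[-200,30,-10],[-240,36,-12],[-280,42,-14],[-320,48,-16]],"twist":[0,0,0,0,0,0,0,0],"claw":[0.1,0.1,0.1,0.1,0.1,0.1,0.1,0.1]}'
python3 -m jog '{"dp":[[-40,10,-2],[-80,20,-4],[-120,30,-5],[-165,40,-5],[-165,40,-5],[-165,40,-5]],"twist":[0,0,0,0,0,0],"claw":[0.1,0.1,0.1,0.1,0.1,0.1]}'
python3 - <<'E'
from h import *
m=eyes.camera_model("wrist"); im=eyes.read_camera("wrist"); cv2.imwrite("pics/w1.png",im[:,:,::-1]); np.savez("w1.npz",**m)
g=[[461,-239.5,150],[479,-162,125],[557,-258,160],[582,-153.5,160],[546,-311,160]]
print(proj(m,g).round(), readout.state()["eef_pos"])
E
```

```text
t: 1.9
eef_pos: [457.3, -42.9, 245.8]
tcp_rot: [3.141, -0.0, 1.355]
ft_force: [0.0, -0.2, -0.1]
opening: 0.448
t: 2.4
eef_pos: [461.4, -212.8, 250.1]
tcp_rot: [-3.141, -0.0, 1.351]
ft_force: [-0.4, 1.1, -0.6]
opening: 0.451
[[328. 270.]
 [329. 169.]
 [452. 271.]
 [469. 128.]
 [446. 333.]] [ 461.3376668  -211.25106261  250.16538707]
```

View pics/w1.png

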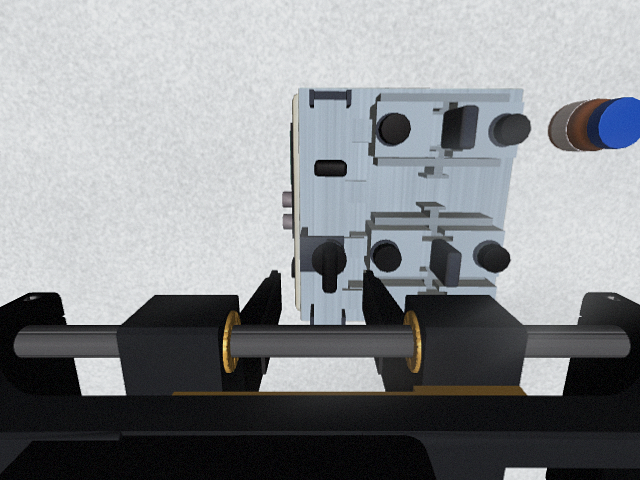

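The wrist view shows the wing at about (329,266), the keeper tab at (331,168), and caps at (395,129), (512,129), (386,256) and (492,257), which matches the projected estimates to within a few pixels. I'll refine the shaker pose from this view.

Run:
```python
from h import *
m=dict(np.load("w1.npz")); im=cv2.imread("pics/w1.png"); T=eyes.camera_model("top"); 
B=blobs(im,60,60,2500,(296,85,530,300))
for b in B: print(b)
caps=[(395,129),(512,129),(386,256),(492,257)]
C=[min((b[0] for b in B),key=lambda q:np.hypot(q[0]-c[0],q[1]-c[1])) for c in caps]
ct=[(394.5,286.6),(403.1,237.7),(451.7,298.4),(459.2,248.6)]
print("tri",tri(m,C,T,ct).round(1).tolist())
W=plane(m,caps,133)[:,:2]; print("plane133",W.round(1).tolist())
Q=np.array([[-47,81],[47,81],[-47,-27],[47,-27.]])
for P in (W,tri(m,C,T,ct)[:,:2]):
    a,b=Q-Q.mean(0),P-P.mean(0); yaw=np.arctan2((a[:,0]*b[:,1]-a[:,1]*b[:,0]).sum(),(a*b).sum())
    R=np.array([[np.cos(yaw),-np.sin(yaw)],[np.sin(yaw),np.cos(yaw)]]); o=P.mean(0)-R@Q.mean(0)
    print("yaw",np.degrees(yaw).round(2),"o",o.round(1),"res",(P-o-Q@R.T).round(1).tolist())
    for n,q in dict(wing=(-98,-30),b81=(0,81),b27=(0,-27)).items(): print(n,(o+R@q).round(1))
print("keeper top",plane(m,[(331,167)],140).round(1),"wing tri",tri(m,[(329.5,266)],T,[(453,324.5)]).round(1))
```

```text
([452.5, 127.0], [26, 46, 790])
([393.8, 128.6], [33, 33, 800])
([506.8, 122.3], [36, 26, 304])
([330.0, 167.6], [33, 16, 496])
([328.9, 263.5], [35, 53, 1204])
([440.0, 258.9], [29, 47, 675])
([386.5, 256.9], [30, 30, 644])
([493.1, 257.7], [33, 29, 707])
([373.9, 287.8], [31, 31, 587])
([448.4, 297.0], [88, 8, 434])
tri [[535.7, -142.0, 130.0], [626.0, -160.2, 127.9], [511.3, -245.4, 132.2], [604.2, -268.5, 126.3]]
plane133 [[536.2, -142.7], [625.2, -162.4], [511.8, -244.0], [600.6, -264.5]]
yaw -13.22 o [ 562.3 -229.7] res [[1.1, -2.6], [-1.3, -0.9], [1.4, 1.2], [-1.3, 2.2]]
wing [ 460.  -236.5]
b81 [ 580.8 -150.8]
b27 [ 556.1 -256. ]
yaw -12.47 o [ 563.5 -230.4] res [[0.6, -0.9], [-0.8, 1.3], [-0.5, 1.2], [0.7, -1.6]]
wing [ 461.3 -238.5]
b81 [ 581.  -151.3]
b27 [ 557.7 -256.8]
keeper top [[ 481.2 -159.9  140. ]] wing tri [[ 462.6 -245.8  125.5]]
```

Run:
```python
from h import *
T=eyes.camera_model("top");S=eyes.camera_model("side")
for m in (T,S): print(proj(m,[(461,-238,158.5),(457,-257,158.5),(465,-219,158.5)]).round(1).tolist())
go(461,-238,165,77.3); go(461,-238,133,77.3)
a=cv2.resize(cv2.imread("pics/top0.png")[290:360,400:500],None,fx=5,fy=5); b=cv2.resize(cv2.imread("pics/side0.png")[335:405,310:400],None,fx=5,fy=5)
cv2.imwrite("pics/wing.png",np.hstack([a,b[:,:450]]) if 0 else cv2.hconcat([a[:350,:400],b[:350,:400]]))
```

```text
[[453.2, 325.1], [464.0, 327.0], [442.4, 323.2]]
[[352.1, 359.4], [359.3, 369.9], [345.1, 349.1]]
dp [-26.2   5.5  85.2] twist 0.2 len 89
dp [-26.2   5.5 117.2] twist 0.2 len 120
```

View pics/wing.png

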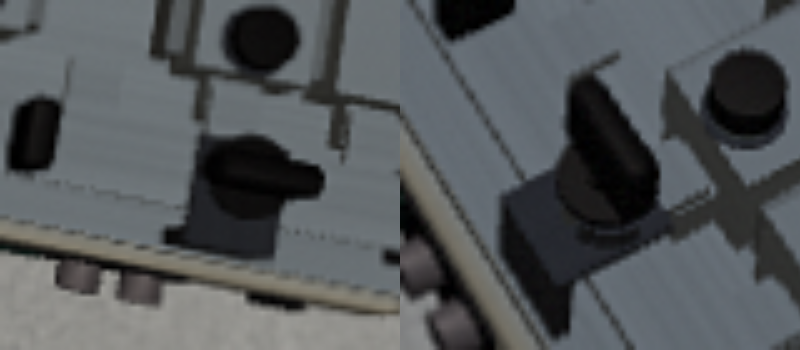

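The crops confirm the wing handle: top view centre is about (452.7,324.5) against a predicted (453.2,325.1), and the side ridge matches (345,349) to (359,370). So the 158.5 mm top height holds. Next I descend and grip it.

```bash
python3 -m jog '{"dp":[[-26,5.5,30],[-26,5.5,60],[-26,5.5,85],[-26,5.5,100],[-26,5.5,110],[-26,5.5,117],[-26,5.5,117]],"twist":[0,0,0,0,0,0,0],"claw":[0.1,0.1,0.1,0.1,0.1,0.1,0.1]}'
python3 -m jog '{"dp":[[0,0,0],[0,0,0],[0,0,0],[0,0,0],[0,0,0],[0,0,0]],"twist":[0,0,0,0,0,0],"claw":[1,1,1,1,1,1]}'
```

```text
t: 3.03
eef_pos: [461.5, -236.3, 133.0]
tcp_rot: [-3.14, -0.001, 1.356]
ft_force: [0.5, 0.1, 0.0]
opening: 0.443
t: 3.53
eef_pos: [462.1, -237.6, 134.1]
tcp_rot: [3.14, 0.0, 1.355]
ft_force: [1.8, 0.0, 2.6]
opening: 0.124
```

```bash
python3 -m jog '{"dp":[[0,0,-4],[0,0,-8],[0,0,-12],[0,0,-14],[0,0,-14]],"twist":[0,0,0,0,0],"claw":[1,1,1,1,1]}'
python3 -m jog '{"dp":[[0,0,0],[0,0,0],[0,0,0],[0,0,0],[0,0,0],[0,0,0],[0,0,0],[0,0,0]],"twist":[-7,-14,-21,-28,-35,-42,-49,-56],"claw":[1,1,1,1,1,1,1,1]}'
```

```text
t: 3.95
eef_pos: [462.1, -237.5, 147.5]
tcp_rot: [3.14, 0.0, 1.355]
ft_force: [6.4, -1.6, -11.3]
opening: 0.125
t: 4.62
eef_pos: [461.8, -237.6, 147.0]
tcp_rot: [3.141, 0.0, 2.338]
ft_force: [4.2, -1.2, -11.2]
opening: 0.125
```

```bash
python3 -m jog '{"dp":[[0,0,0],[0,0,0],[0,0,0],[0,0,0],[0,0,2],[0,0,4],[0,0,6],[0,0,6]],"twist":[-7,-14,-21,-24,-24,-24,-24,-24],"claw":[1,1,1,1,1,1,1,1]}'
python3 -m jog '{"dp":[[0,0,0],[0,0,0],[0,0,0],[0,0,0],[0,0,0],[0,0,0],[0,0,-15],[0,0,-30]],"twist":[0,0,0,0,0,0,0,0],"claw":[0.1,0.1,0.1,0.1,0.1,0.1,0.1,0.1]}'
python3 -m jog '{"dp":[[20,15,-30],[30,30,-40],[30,30,-40],[30,30,-40]],"twist":[-8,-10,-10,-10],"claw":[0.1,0.1,0.1,0.1]}'
python3 - <<'E'
from h import *
m=eyes.camera_model("wrist"); im=eyes.read_camera("wrist"); cv2.imwrite("pics/w2.png",im[:,:,::-1]); np.savez("w2.npz",**m)
print(readout.state()["eef_pos"],readout.state()["tcp_rot"])
print(proj(m,[(461,-238,167.5),(481,-160,140)]).round())
E
```

```text
t: 5.28
eef_pos: [461.8, -237.8, 142.2]
tcp_rot: [-3.141, 0.001, 2.749]
ft_force: [0.5, -1.0, 4.6]
opening: 0.124
t: 5.95
eef_pos: [461.2, -237.1, 171.4]
tcp_rot: [3.141, -0.002, 2.751]
ft_force: [-0.7, 0.3, -0.1]
opening: 0.447
t: 6.28
eef_pos: [445.4, -198.0, 212.1]
tcp_rot: [-3.141, 0.001, 2.926]
ft_force: [-0.2, 0.1, -0.8]
opening: 0.449
[ 445.35284669 -198.33136094  211.43524124] [-3.14144283e+00  3.39393214e-04  2.92489075e+00]
[[269. 296.]
 [383. 285.]]
```

View pics/w2.png

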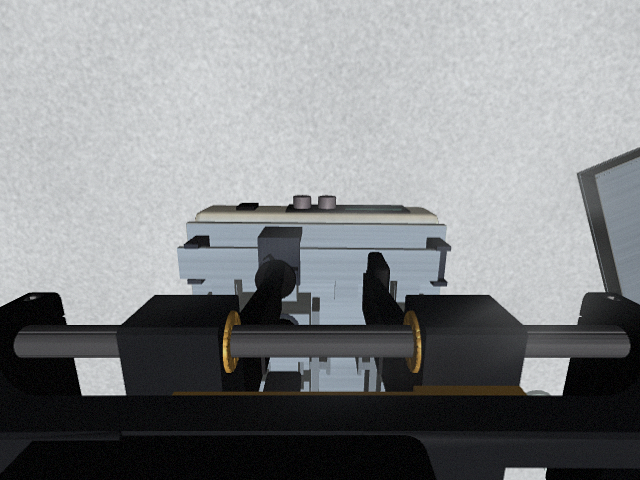

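The wrist view is blocked by the fingers (disc at 275,275). I'll check the wing with the fixed cameras.

Run:
```python
from h import *
T=eyes.camera_model("top");S=eyes.camera_model("side")
s=eyes.read_camera("side")[:,:,::-1];t=eyes.read_camera("top")[:,:,::-1]
cv2.imwrite("pics/c2.png",cv2.hconcat([cv2.resize(t[230:350,360:500],(480,411)),cv2.resize(s[335:405,310:380],(411,411))]))
print(proj(S,[(461,-238,167.5),(442,-234,167.5),(480,-242,167.5)]).round(1))
k=proj(S,[(481,-160,140)]);print(k)
go(481,-160,190,167.3);go(481,-160,106,167.3)
```

```text
[[352.4 356.4]
 [340.8 362.6]
 [363.8 350.3]]
[[325.76207367 323.4624929 ]]
dp [-26.6  45.4  20.8] twist 0.3 len 57
dp [-26.6  45.4 104.8] twist 0.3 len 117
```

View pics/c2.png

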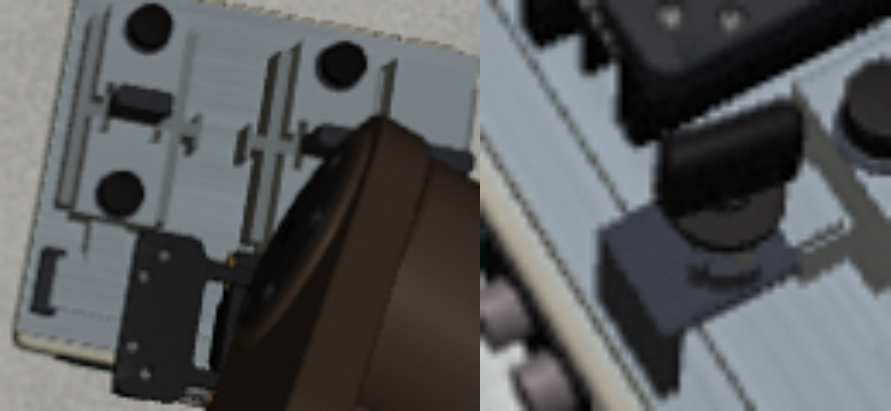

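The side crop shows the wing turned across and still standing high, so the plunger is resting in its notch. On to the keeper.

```bash
python3 -m jog '{"dp":[[-26.5,35,10],[-26.5,45.4,40],[-26.5,45.4,70],[-26.5,45.4,90],[-26.5,45.4,101],[-26.5,45.4,102],[-26.5,45.4,102]],"twist":[0,0,0,0,0,0,0],"claw":[0.1,0.1,0.1,0.1,0.1,0.1,0.1]}'
python3 -m jog '{"dp":[[0,0,0],[0,0,0],[0,0,0],[0,0,0],[0,0,0],[0,0,0]],"twist":[0,0,0,0,0,0],"claw":[1,1,1,1,1,1]}'
```

```text
t: 7.02
eef_pos: [480.6, -159.9, 108.6]
tcp_rot: [3.141, -0.002, 2.925]
ft_force: [0.4, 0.1, 1.5]
opening: 0.446
t: 7.52
eef_pos: [480.9, -159.6, 110.0]
tcp_rot: [-3.142, 0.001, 2.925]
ft_force: [-1.8, -0.2, 3.3]
opening: 0.122
```

```bash
python3 -m jog '{"dp":[[0,7,0],[0,14,0],[0,20,0],[0,25,0],[0,28,0],[0,28,0]],"twist":[0,0,0,0,0,0],"claw":[1,1,1,1,1,1]}'
```

```text
t: 8.02
eef_pos: [486.9, -133.5, 109.9]
tcp_rot: [-3.138, 0.001, 2.928]
ft_force: [-7.1, -20.9, 4.3]
opening: 0.124
```

Moved 26.8 mm and reached the stop (21 N). I release and go to the first block, at shaker y=81.

```bash
python3 -m jog '{"dp":[[0,27,0],[0,27,0],[0,27,0],[0,27,0],[0,27,-25],[0,27,-60],[0,27,-90],[0,27,-90]],"twist":[0,0,0,0,0,0,0,0],"claw":[0.15,0.15,0.15,0.15,0.15,0.15,0.15,0.15]}'
python3 -m jog '{"dp":[[-10,-5,-10],[-30,-10,-20],[-30,-10,-20],[-30,-10,-20],[-30,-10,-20],[-30,-10,-20],[-30,-10,-20],[-30,-10,-20]],"twist":[7,14,21,28,35,42,49,56],"claw":[0.15,0.15,0.15,0.15,0.15,0.15,0.15,0.15]}'
python3 -c "
from h import *
print(readout.state()['tcp_rot'])
go(575,-175,235,77.3)"
```

```text
t: 8.68
eef_pos: [494.3, -106.0, 204.1]
tcp_rot: [-3.141, 0.007, 2.926]
ft_force: [0.1, 0.3, 0.4]
opening: 0.439
t: 9.35
eef_pos: [519.7, -121.1, 219.0]
tcp_rot: [-3.141, -0.001, 1.943]
ft_force: [0.2, -0.6, -0.4]
opening: 0.422
[-3.14120494e+00 -6.53701904e-04  1.94327955e+00]
dp [-70.3  31.9 -16. ] twist 34.0 len 79
```

My row repeated the 27 mm offset, which was a slip: the calls are relative. The keeper was already on its stop, so I'll check it in the next picture.

```bash
python3 -m jog '{"dp":[[-20,10,-4],[-40,20,-10],[-60,30,-16],[-70,32,-16],[-70,32,-16],[-70,32,-16]],"twist":[7,14,21,28,34,34],"claw":[0.2,0.2,0.2,0.2,0.2,0.2]}'
python3 - <<'E'
from h import *
m=eyes.camera_model("wrist"); im=eyes.read_camera("wrist"); cv2.imwrite("pics/w3.png",im[:,:,::-1]); np.savez("w3.npz",**m)
print(readout.state()["eef_pos"])
print(proj(m,[(581,-151.3,160),(557,-257,160),(487,-133,140)]).round())
go(581,-151.3,170,77.3)
E
```

```text
t: 9.85
eef_pos: [575.6, -174.8, 234.7]
tcp_rot: [-3.141, -0.0, 1.351]
ft_force: [0.3, 0.7, -0.1]
opening: 0.4
[ 575.28422274 -174.5582359   234.8574185 ]
[[321. 216.]
 [320. 350.]
 [197. 214.]]
dp [23.9  0.7 64.9] twist 0.5 len 69
```

View pics/w3.png

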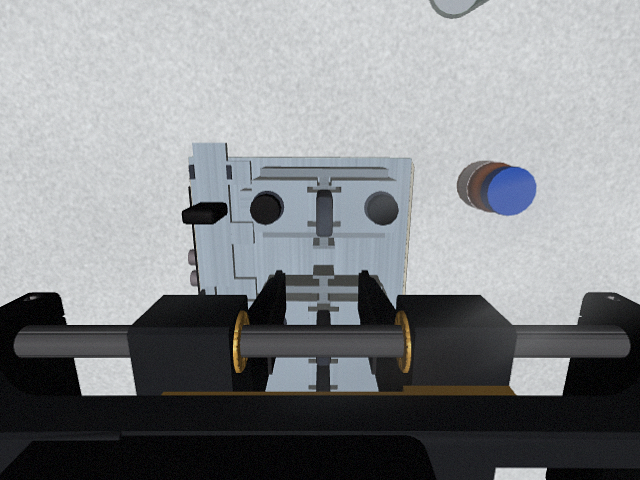

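The keeper is open (tab at 198,213; predicted 197,214). Block 1's lifting tab is at (325,213), about 3 mm along x from my estimate, so I adjust for that. Descend and grip.

```bash
python3 -m jog '{"dp":[[20,3,20],[24,3,45],[24,3,70],[24,3,90],[24,3,102],[24,3,106],[24,3,106]],"twist":[0.5,0.5,0.5,0.5,0.5,0.5,0.5],"claw":[0.2,0.2,0.2,0.2,0.2,0.2,0.2]}'
python3 -m jog '{"dp":[[0,0,0],[0,0,0],[0,0,0],[0,0,0],[0,0,0],[0,0,0]],"twist":[0,0,0,0,0,0],"claw":[1,1,1,1,1,1]}'
```

```text
t: 10.48
eef_pos: [583.0, -151.7, 128.7]
tcp_rot: [-3.14, -0.0, 1.35]
ft_force: [0.1, -0.3, 0.9]
opening: 0.399
t: 10.98
eef_pos: [583.2, -152.5, 130.2]
tcp_rot: [3.141, -0.0, 1.346]
ft_force: [-2.4, 0.8, 6.6]
opening: 0.127
```

```bash
python3 -m jog '{"dp":[[0,0,-6],[0,0,-14],[0,0,-22],[0,0,-30],[0,0,-38],[0,0,-48],[0,0,-50],[0,0,-50]],"twist":[0,0,0,0,0,0,0,0],"claw":[1,1,1,1,1,1,1,1]}'
python3 - <<'E'
from h import *
T=eyes.camera_model("top")
t=eyes.read_camera("top")[:,:,::-1]; cv2.imwrite("pics/top3.png",t)
E
```

```text
t: 11.65
eef_pos: [583.7, -152.6, 180.7]
tcp_rot: [3.14, 0.0, 1.346]
ft_force: [0.5, 0.3, -3.3]
opening: 0.126
```

View pics/top3.png

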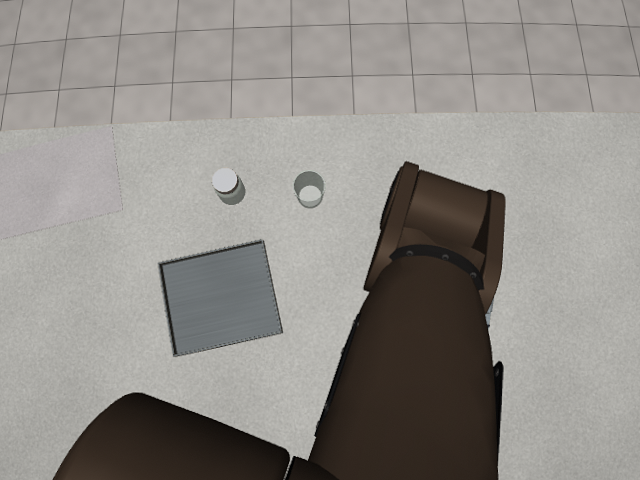

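Tray is unmoved, and block 1 is held 50 mm up (opening 0.126). I measure the tray with minAreaRect and travel.

```bash
cat >> h.py <<'E'
def tray(im,m,z=26,seed=None):
    # BGR image; tray darker/bluer than bench: grow from corners by threshold on brightness
    g=cv2.GaussianBlur(im,(3,3),0).max(2); k=(g<118).astype(np.uint8)
    cs=cv2.findContours(cv2.morphologyEx(k,cv2.MORPH_CLOSE,np.ones((5,5))),cv2.RETR_EXTERNAL,cv2.CHAIN_APPROX_NONE)[0]
    for c in cs:
        if 4000<cv2.contourArea(c)<16000 and cv2.boundingRect(c)[0]<400:
            p=cv2.approxPolyDP(cv2.convexHull(c),8,True).reshape(-1,2); W=plane(m,p,z)[:,:2]
            r=cv2.minAreaRect(plane(m,c.reshape(-1,2),z)[:,:2].astype(np.float32)); print(np.array(p).tolist(),[np.round(v,1) for v in r])
E
python3 - <<'E'
from h import *
for n,f in (("top","top3"),("side","side0")): print(n); tray(cv2.imread(f"pics/{f}.png"),eyes.camera_model(n))
print(cv2.imread("pics/top3.png")[300,[130,145,158,162,170,200,270,280,290]].tolist())
go(545,0,190); go(535,240,190,101)
E
python3 -m jog '{"dp":[[20,0,-5],[50,0,-8],[85,-5,-10],[120,-10,-10],[135,-30,-10],[142,-55,-10],[142,-62,-10],[142,-62,-10]],"twist":[0,0,0,0,0,0,0,0],"claw":[1,1,1,1,1,1,1,1]}'
```

```text
top
[[263, 241], [282, 332], [173, 355], [159, 263]] [array([535.6, 205. ]), array([198.8, 228.1]), np.float64(11.4)]
side
[[0, 367], [36, 357], [98, 435], [106, 479], [0, 479]] [array([78.7, 53. ]), array([244.4, 161.9]), np.float64(65.0)]
[[213, 168], [296, 216], [231, 288], [145, 226]] [array([529.5, 199.8]), array([212.9, 243.4]), np.float64(11.3)]
[[118, 0], [101, 66], [65, 88], [0, 51], [0, 0]] [array([ 557. , 1067.1]), array([463.7, 364.1]), np.float64(52.8)]
[[174, 179, 180], [176, 180, 181], [175, 180, 181], [173, 178, 179], [117, 115, 110], [115, 113, 107], [121, 119, 114], [175, 179, 181], [178, 182, 183]]
dp [140.1 -71.4 -10.1] twist 0 len 158
dp [ 371.9 -134.6  -10.1] twist -23.9 len 396
t: 12.37
eef_pos: [553.0, 0.6, 189.4]
tcp_rot: [-3.14, 0.0, 1.348]
ft_force: [1.0, 0.1, -3.4]
opening: 0.125
```

```bash
python3 -c "
from h import *
go(536.3,242,130,101.3)"
python3 -m jog '{"dp":[[35,-7,5],[70,-15,15],[105,-25,25],[140,-35,35],[175,-45,45],[205,-55,55],[230,-66,60],[230,-70,60]],"twist":[-5,-10,-15,-20,-24,-24,-24,-24],"claw":[1,1,1,1,1,1,1,1]}'
python3 - <<'E'
from h import *
go(536.3,242,65,101.3)
s=eyes.read_camera("side")[:,:,::-1]; cv2.imwrite("pics/s4.png",s)
tray(eyes.read_camera("top")[:,:,::-1],eyes.camera_model("top"))
E
```

```text
dp [231.7 -69.7  59.4] twist -24.1 len 249
t: 13.03
eef_pos: [537.6, 243.0, 128.0]
tcp_rot: [-3.141, -0.001, 1.767]
ft_force: [-0.3, -0.5, -3.2]
opening: 0.123
dp [-0.7 -1.5 63. ] twist -0.0 len 63
[[496, 268], [480, 350], [416, 348], [364, 330], [441, 244], [464, 242]] [array([ 534. , -239.1]), array([243.4, 241.7]), np.float64(70.8)]
```

View pics/s4.png

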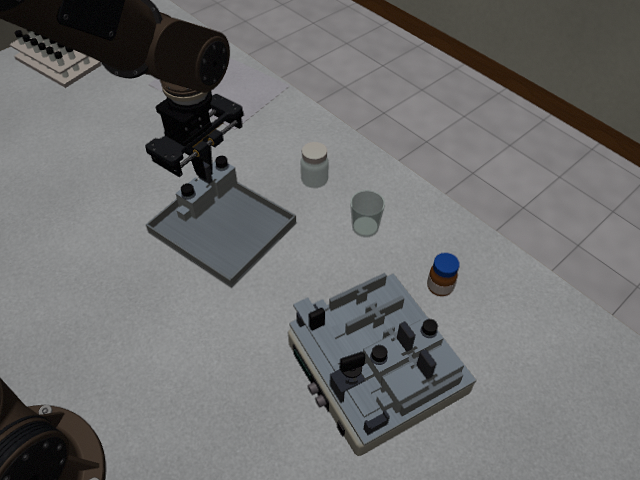

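Side view: block 1 hangs upright over the tray's left half, and the tray corners are unmoved (148,225 / 232,281 / 295,216). Lower it.

```bash
python3 -m jog '{"dp":[[0,0,15],[0,0,30],[0,0,42],[0,0,52],[0,0,58],[0,0,61],[0,0,64],[0,0,64]],"twist":[0,0,0,0,0,0,0,0],"claw":[1,1,1,1,1,1,1,1]}'
```

```text
t: 13.8
eef_pos: [537.8, 239.3, 65.6]
tcp_rot: [3.141, -0.0, 1.765]
ft_force: [-0.3, -0.8, -3.7]
opening: 0.125
```

```bash
python3 -m jog '{"dp":[[0,0,1.5],[0,0,3],[0,0,3]],"twist":[0,0,0],"claw":[1,1,1]}'
python3 -m jog '{"dp":[[0,0,0],[0,0,0],[0,0,0],[0,0,0],[0,0,0],[0,0,-30],[0,0,-60],[0,0,-90]],"twist":[0,0,0,0,0,0,0,0],"claw":[0.2,0.2,0.2,0.2,0.2,0.2,0.2,0.2]}'
```

```text
t: 14.05
eef_pos: [538.1, 239.6, 64.4]
tcp_rot: [3.14, -0.0, 1.765]
ft_force: [-2.5, -3.2, 11.4]
opening: 0.127
t: 14.72
eef_pos: [537.2, 239.5, 153.4]
tcp_rot: [-3.14, 0.0, 1.765]
ft_force: [0.7, 0.0, 0.1]
opening: 0.4
```

```bash
python3 -m jog '{"dp":[[0,0,-30],[-30,0,-60],[-65,0,-80],[-105,0,-80],[-145,0,-80],[-185,0,-80],[-225,0,-80],[-265,0,-80]],"twist":[0,3,6,10,15,20,24,24],"claw":[0.2,0.2,0.2,0.2,0.2,0.2,0.2,0.2]}'
python3 -c "
from h import *
go(557,-227,225,77.3)"
```

```text
t: 15.38
eef_pos: [588.7, -22.3, 232.8]
tcp_rot: [3.141, -0.0, 1.342]
ft_force: [0.3, 1.6, -0.1]
opening: 0.398
dp [-206.5   15.5    7.8] twist -0.4 len 207
```

```bash
python3 -m jog '{"dp":[[-40,3,0],[-80,6,0],[-120,9,0],[-160,12,0],[-200,15,0],[-235,15,0],[-256,15,0],[-256,15,0]],"twist":[0,0,0,0,0,0,0,0],"claw":[0.2,0.2,0.2,0.2,0.2,0.2,0.2,0.2]}'
python3 - <<'E'
from h import *
m=eyes.camera_model("wrist"); im=eyes.read_camera("wrist"); cv2.imwrite("pics/w5.png",im[:,:,::-1]); np.savez("w5.npz",**m)
print(readout.state()["eef_pos"])
print(proj(m,[(559,-257.8,160),(461,-238,167)]).round())
for b in blobs(im[:,:,::-1],60,60,2500,(140,150,480,300)): print(b)
go(559,-257.8,170,77.3)
E
```

```text
t: 16.05
eef_pos: [545.3, -277.2, 232.2]
tcp_rot: [-3.141, 0.0, 1.343]
ft_force: [-0.5, -0.7, 1.3]
opening: 0.4
[ 545.67384077 -275.12064071  232.219983  ]
[[333. 219.]
 [189. 225.]]
([193.2, 177.6], [17, 43, 135])
([226.3, 203.1], [26, 38, 158])
([330.8, 196.7], [16, 21, 119])
([273.0, 211.0], [31, 32, 760])
([200.8, 217.9], [63, 48, 1765])
([393.3, 217.9], [31, 22, 316])
([331.4, 269.7], [16, 45, 336])
([274.0, 288.1], [30, 29, 564])
([369.0, 288.1], [30, 29, 558])
([215.9, 289.8], [93, 28, 749])
([438.2, 297.0], [83, 5, 413])
dp [19.9  9.1 62.2] twist -0.3 len 66
```

View pics/w5.png

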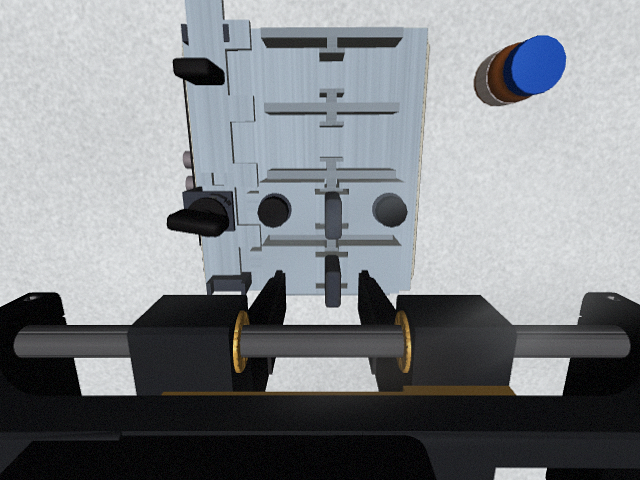

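Block 2's tab is at (333,215) and the prediction was (333,219), so that's good. The wing is still turned and up (200,218), and the vial block at y=-27 is next to the blank.

```bash
python3 -m jog '{"dp":[[18,9,20],[21,9,45],[21,9,70],[21,9,88],[21,9,99],[21,9,103],[21,9,103]],"twist":[0,0,0,0,0,0,0],"claw":[0.2,0.2,0.2,0.2,0.2,0.2,0.2]}'
python3 -m jog '{"dp":[[0,0,0],[0,0,0],[0,0,0],[0,0,0],[0,0,0],[0,0,0]],"twist":[0,0,0,0,0,0],"claw":[1,1,1,1,1,1]}'
python3 -m jog '{"dp":[[0,0,-6],[0,0,-14],[0,0,-22],[0,0,-30],[0,0,-38],[0,0,-48],[0,0,-50],[0,0,-50]],"twist":[0,0,0,0,0,0,0,0],"claw":[1,1,1,1,1,1,1,1]}'
```

```text
t: 16.68
eef_pos: [559.9, -254.2, 129.2]
tcp_rot: [-3.141, -0.0, 1.347]
ft_force: [-0.3, 0.8, -0.7]
opening: 0.398
t: 17.18
eef_pos: [559.7, -255.0, 130.2]
tcp_rot: [3.141, 0.0, 1.346]
ft_force: [-2.5, 1.0, 6.6]
opening: 0.126
t: 17.85
eef_pos: [560.1, -255.0, 180.7]
tcp_rot: [3.14, 0.0, 1.346]
ft_force: [-1.5, -0.7, -3.9]
opening: 0.125
```

```bash
python3 -m jog '{"dp":[[0,8,-5],[20,8,-8],[50,8,-10],[85,8,-10],[120,8,-10],[155,5,-10],[190,-10,-10],[220,-30,-10]],"twist":[0,0,0,0,0,0,0,0],"claw":[1,1,1,1,1,1,1,1]}'
python3 - <<'E'
from h import *
im=eyes.read_camera("top")[:,:,::-1]; tray(im,eyes.camera_model("top")); cv2.imwrite("pics/top6.png",im); print(blobs(im,60,60,400,(120,200,330,380)))
E
```

```text
t: 18.52
eef_pos: [579.8, -31.8, 188.9]
tcp_rot: [-3.141, -0.0, 1.346]
ft_force: [0.5, 0.8, -4.4]
opening: 0.125
[([187.5, 284.5], [101, 113, 356]), ([195.9, 271.5], [13, 12, 127]), ([203.8, 288.4], [27, 34, 248]), ([216.7, 311.6], [8, 35, 100]), ([204.2, 317.6], [13, 13, 138])]
```

View pics/top6.png

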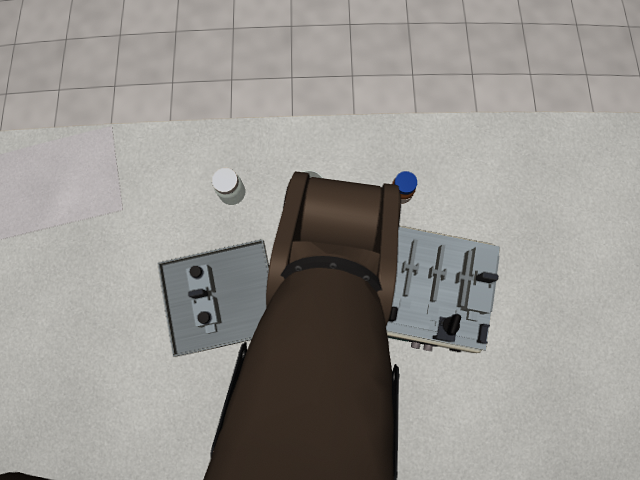

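The tray is where it was (160,263 / 263,241 / 175,355), and block 1 stands in its left half. I carry block 2 to the right half.

```bash
python3 -c "
from h import *
go(550.5,171,110,101.3)"
python3 -m jog '{"dp":[[30,-10,5],[60,-20,15],[95,-30,25],[130,-40,40],[160,-50,55],[180,-62,70],[191,-73.5,78],[191,-73.5,79]],"twist":[-4,-9,-14,-19,-24,-24.2,-24.2,-24.2],"claw":[1,1,1,1,1,1,1,1]}'
python3 - <<'E'
from h import *
go(550.5,171,63,101.3)
s=eyes.read_camera("side")[:,:,::-1]; cv2.imwrite("pics/s7.png",s[100:330,100:420])
E
```

```text
dp [187.1 -68.8  78.9] twist -24.0 len 214
t: 19.23
eef_pos: [547.9, 171.1, 108.5]
tcp_rot: [-3.137, -0.001, 1.771]
ft_force: [0.2, -0.0, -4.6]
opening: 0.126
dp [-0.7  2.6 45.5] twist 0.2 len 46
```

View pics/s7.png

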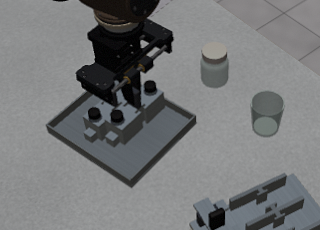

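Side crop: block 2 hangs upright beside block 1 in an unmoved tray. Lower until contact.

```bash
python3 -m jog '{"dp":[[0,2,15],[0,2,28],[0,2,37],[0,2,42],[0,2,44.5],[0,2,46],[0,2,46]],"twist":[0,0,0,0,0,0,0],"claw":[1,1,1,1,1,1,1]}'
```

```text
t: 19.87
eef_pos: [552.6, 169.0, 64.8]
tcp_rot: [3.141, -0.0, 1.768]
ft_force: [-0.6, -0.4, -4.2]
opening: 0.125
```

```bash
python3 -m jog '{"dp":[[0,0,1.5],[0,0,2.5],[0,0,2.5]],"twist":[0,0,0],"claw":[1,1,1]}'
python3 -m jog '{"dp":[[0,0,0],[0,0,0],[0,0,0],[0,0,0],[0,0,0],[0,0,-30],[0,0,-60],[0,0,-90]],"twist":[0,0,0,0,0,0,0,0],"claw":[0.2,0.2,0.2,0.2,0.2,0.2,0.2,0.2]}'
```

```text
t: 20.12
eef_pos: [552.9, 169.3, 64.2]
tcp_rot: [3.139, 0.0, 1.769]
ft_force: [-5.3, -1.2, 14.2]
opening: 0.124
t: 20.78
eef_pos: [552.1, 169.2, 152.9]
tcp_rot: [-3.14, -0.0, 1.769]
ft_force: [0.5, -0.2, 0.2]
opening: 0.399
```

```bash
python3 -m jog '{"dp":[[0,0,-30],[-30,-10,-50],[-65,-20,-50],[-105,-30,-50],[-145,-40,-50],[-185,-50,-50],[-225,-60,-50],[-235,-60,-50]],"twist":[0,0,0,0,0,0,0,0],"claw":[0.2,0.2,0.2,0.2,0.2,0.2,0.2,0.2]}'
python3 - <<'E'
from h import *
T=eyes.camera_model("top"); t=eyes.read_camera("top")[:,:,::-1]; s=eyes.read_camera("side")[:,:,::-1]
cv2.imwrite("pics/c8.png",cv2.hconcat([cv2.resize(t[220:380,120:320],(400,320)),cv2.resize(s[140:300,120:320],(400,320))]))
go(487,-133,190,167.3)
E
```

```text
t: 21.45
eef_pos: [539.2, -77.6, 202.1]
tcp_rot: [-3.142, 0.001, 1.766]
ft_force: [-1.2, -0.1, -0.3]
opening: 0.398
dp [-46.8 -63.   12. ] twist -66.2 len 79
```

View pics/c8.png

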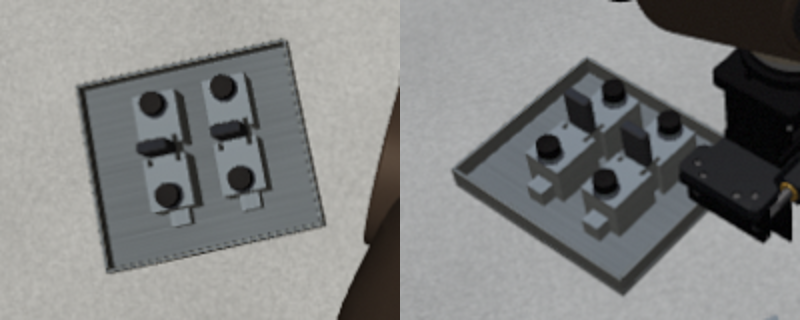

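Both blocks stand upright on the tray floor. Next I shut the keeper.

```bash
python3 -m jog '{"dp":[[-10,-15,0],[-25,-32,0],[-47,-63,0],[-47,-63,0],[-47,-63,0],[-47,-63,0],[-47,-63,0],[-47,-63,0]],"twist":[-7,-14,-21,-28,-35,-42,-49,-56],"claw":[0.1,0.1,0.1,0.1,0.1,0.1,0.1,0.1]}'
python3 -m jog '{"dp":[[0,0,5],[0,0,10],[0,0,10],[0,0,10]],"twist":[-7,-10.2,-10.2,-10.2],"claw":[0.1,0.1,0.1,0.1]}'
python3 -c "
from h import *
go(487,-133,109,167.6)"
```

```text
t: 22.22
eef_pos: [487.4, -129.9, 202.1]
tcp_rot: [3.141, -0.0, 2.753]
ft_force: [-0.3, 0.4, -0.1]
opening: 0.448
t: 22.55
eef_pos: [487.3, -130.2, 192.0]
tcp_rot: [3.141, -0.001, 2.923]
ft_force: [0.1, 0.3, -0.4]
opening: 0.451
dp [-0.3 -2.7 83. ] twist -0.1 len 83
```

```bash
python3 -m jog '{"dp":[[0,-2.5,25],[0,-2.5,50],[0,-2.5,70],[0,-2.5,79],[0,-2.5,82],[0,-2.5,82]],"twist":[0,0,0,0,0,0],"claw":[0.1,0.1,0.1,0.1,0.1,0.1]}'
python3 -m jog '{"dp":[[0,0,0],[0,0,0],[0,0,0],[0,0,0],[0,0,0],[0,0,0]],"twist":[0,0,0,0,0,0],"claw":[1,1,1,1,1,1]}'
python3 -m jog '{"dp":[[0,-7,0],[0,-14,0],[0,-20,0],[0,-25,0],[0,-27.5,0],[0,-28,0],[0,-28,0]],"twist":[0,0,0,0,0,0,0],"claw":[1,1,1,1,1,1,1]}'
```

```text
t: 23.05
eef_pos: [486.8, -133.6, 110.1]
tcp_rot: [3.141, -0.001, 2.923]
ft_force: [0.3, 0.7, 0.6]
opening: 0.448
t: 23.55
eef_pos: [486.7, -133.9, 110.5]
tcp_rot: [3.142, 0.001, 2.924]
ft_force: [-1.2, 0.1, 3.0]
opening: 0.123
t: 24.13
eef_pos: [480.7, -160.1, 110.5]
tcp_rot: [3.139, 0.0, 2.923]
ft_force: [3.8, 16.0, 8.5]
opening: 0.125
```

Keeper moved back 26.9 mm, and 16 N at the stop confirms it. Release, then the wing.

```bash
python3 -m jog '{"dp":[[0,0,0],[0,0,0],[0,0,0],[0,0,0],[0,0,0],[0,0,-25],[0,0,-60],[0,0,-85]],"twist":[0,0,0,0,0,0,0,0],"claw":[0.1,0.1,0.1,0.1,0.1,0.1,0.1,0.1]}'
python3 -c "
from h import *
go(461.9,-237.5,144,157.5)"
```

```text
t: 24.8
eef_pos: [480.6, -161.5, 196.9]
tcp_rot: [-3.142, 0.0, 2.924]
ft_force: [0.3, -1.0, 0.5]
opening: 0.452
dp [  1.9 -78.3  52.9] twist 10.0 len 94
```

```bash
python3 -m jog '{"dp":[[0,-30,0],[2,-60,0],[2,-78,0],[2,-78,15],[2,-78,35],[2,-78,48],[2,-78,52],[2,-78,52]],"twist":[4,8,10,10,10,10,10,10],"claw":[0.1,0.1,0.1,0.1,0.1,0.1,0.1,0.1]}'
python3 -m jog '{"dp":[[0,0,0],[0,0,0],[0,0,0],[0,0,0],[0,0,0],[0,0,0]],"twist":[0,0,0,0,0,0],"claw":[1,1,1,1,1,1]}'
python3 -m jog '{"dp":[[0,0,-2],[0,0,-4],[0,0,-4.5],[0,0,-4.5]],"twist":[0,0,0,0],"claw":[1,1,1,1]}'
```

```text
t: 25.47
eef_pos: [461.4, -236.9, 142.3]
tcp_rot: [3.141, -0.002, 2.749]
ft_force: [0.3, 0.1, 0.4]
opening: 0.451
t: 25.97
eef_pos: [461.7, -237.5, 143.5]
tcp_rot: [-3.14, 0.001, 2.75]
ft_force: [-1.6, -3.6, 3.1]
opening: 0.127
t: 26.3
eef_pos: [461.7, -237.5, 147.2]
tcp_rot: [-3.141, 0.0, 2.75]
ft_force: [0.1, -6.2, -9.9]
opening: 0.122
```

```bash
python3 -m jog '{"dp":[[0,0,0],[0,0,0],[0,0,0],[0,0,0],[0,0,0],[0,0,0],[0,0,0],[0,0,0]],"twist":[7,14,21,28,35,42,49,56],"claw":[1,1,1,1,1,1,1,1]}'
python3 -m jog '{"dp":[[0,0,0],[0,0,0],[0,0,0],[0,0,0],[0,0,0]],"twist":[7,14,21,25,25],"claw":[1,1,1,1,1]}'
python3 -m jog '{"dp":[[0,0,3],[0,0,6],[0,0,9],[0,0,12],[0,0,13],[0,0,13]],"twist":[0,0,0,0,0,0],"claw":[1,1,1,1,1,1]}'
```

```text
t: 26.97
eef_pos: [462.1, -237.2, 147.1]
tcp_rot: [3.141, 0.0, 1.766]
ft_force: [3.6, -3.0, -10.9]
opening: 0.125
t: 27.38
eef_pos: [462.3, -237.3, 147.1]
tcp_rot: [3.141, 0.0, 1.332]
ft_force: [4.5, -3.2, -10.7]
opening: 0.125
t: 27.88
eef_pos: [462.3, -237.3, 135.1]
tcp_rot: [3.14, 0.001, 1.336]
ft_force: [2.3, -1.8, 1.1]
opening: 0.123
```

Lowered to the original grip height with the force near zero. Release and back away over the bench for the final look.

```bash
python3 -m jog '{"dp":[[0,0,0],[0,0,0],[0,0,0],[0,0,0],[0,0,0],[0,0,-25],[0,0,-60],[0,0,-95]],"twist":[0,0,0,0,0,0,0,0],"claw":[0.1,0.1,0.1,0.1,0.1,0.1,0.1,0.1]}'
python3 -m jog '{"dp":[[35,0,0],[75,0,0],[115,0,0],[155,0,0],[195,0,0],[230,0,0],[230,0,0],[230,0,0]],"twist":[0,0,0,0,0,0,0,0],"claw":[0.1,0.1,0.1,0.1,0.1,0.1,0.1,0.1]}'
python3 - <<'E'
from h import *
T=eyes.camera_model("top"); t=eyes.read_camera("top")[:,:,::-1]; s=eyes.read_camera("side")[:,:,::-1]
cv2.imwrite("pics/end.png",cv2.vconcat([cv2.hconcat([cv2.resize(t[215:365,355:505],(400,300)),cv2.resize(s[260:460,285:485],(400,300))]),cv2.hconcat([cv2.resize(t[220:370,120:320],(400,300)),cv2.resize(s[140:290,120:320],(400,300))])]))
for n,im,o,roi in (("top",t,cv2.imread("pics/top0.png"),(395,260,510,345)),("side",s,cv2.imread("pics/side0.png"),(310,315,450,400))):
    for k in (im,o): print(n,blobs(k,45,100,900,roi))
E
```

```text
t: 28.55
eef_pos: [461.3, -236.6, 230.2]
tcp_rot: [-3.139, -0.001, 1.336]
ft_force: [-0.4, -0.3, -0.1]
opening: 0.453
t: 29.22
eef_pos: [515.3, -11.7, 229.5]
tcp_rot: [-3.141, -0.0, 1.339]
ft_force: [-0.5, -0.6, 0.8]
opening: 0.448
top [([484.5, 278.4], [22, 10, 104]), ([406.5, 316.7], [10, 14, 119]), ([450.3, 325.0], [26, 17, 299])]
top [([457.7, 271.6], [23, 11, 176]), ([485.4, 277.2], [24, 14, 199]), ([451.7, 298.4], [15, 17, 172]), ([406.5, 316.7], [10, 14, 120]), ([447.9, 328.8], [32, 25, 487])]
side [([324.6, 331.3], [16, 22, 271]), ([350.6, 369.1], [23, 40, 496]), ([425.0, 366.6], [19, 27, 251]), ([336.5, 389.4], [15, 24, 140])]
side [([364.0, 323.6], [39, 20, 288]), ([429.0, 327.4], [16, 17, 210]), ([324.7, 331.2], [17, 22, 286]), ([405.1, 338.2], [18, 29, 279]), ([379.0, 353.7], [16, 19, 229]), ([347.1, 374.2], [35, 50, 701]), ([425.4, 365.6], [19, 30, 301]), ([316.4, 386.5], [18, 29, 127]), ([437.2, 392.6], [28, 16, 124])]
```

View pics/end.png

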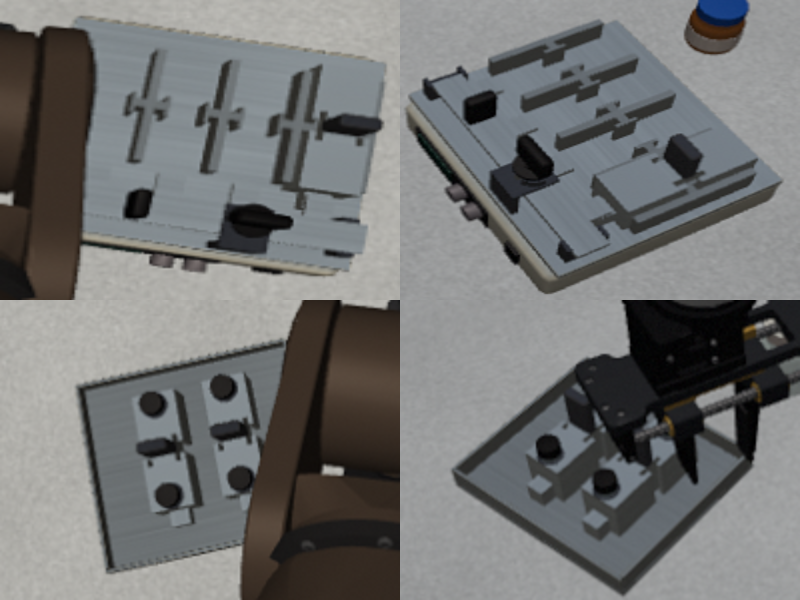

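Run:
```python
from h import *
s=eyes.read_camera("side")[:,:,::-1]; o=cv2.imread("pics/side0.png")
for im in (o,s):
    k=im[340:392,335:370].max(2)<36; r=np.where(k.any(1))[0]; c=np.where(k.any(0))[0]; print(r[0]+340,c[0]+335,c[-1]+335,k.sum())
e=lambda d:[cv2.matchTemplate(s[340+d:385+d,340:365],o[340:385,340:365],cv2.TM_SQDIFF_NORMED)[0,0].round(4)]
print({d:e(d) for d in range(-8,4)})
s=readout.state(); print(s["t"],s["ft_force"])
```

```text
350 335 364 527
350 335 363 459
{-8: [np.float32(0.3354)], -7: [np.float32(0.303)], -6: [np.float32(0.2698)], -5: [np.float32(0.2364)], -4: [np.float32(0.1999)], -3: [np.float32(0.1606)], -2: [np.float32(0.118)], -1: [np.float32(0.0698)], 0: [np.float32(0.0382)], 1: [np.float32(0.0647)], 2: [np.float32(0.1128)], 3: [np.float32(0.1602)]}
29.3667 [ 0.1889593   0.06520758 -1.31402057]
```

```bash
python3 -c "
from cell import job_done
print(job_done())"
```

```text
the job is handed in; nothing more can be done
None
```

The shaker is unloaded and locked again, and I handed the job in at about 29 s. No verdict came back.

**What I did:** I pulled the plunger and turned it into its notch, then slid the keeper open 26.8 mm to its stop. I lifted the two vial blocks present out of shaker slots y=81 and y=-27 and stood them in the tray. The blank stayed in its slot at y=-81. I then slid the keeper back 26.9 mm to its stop, and turned and lowered the plunger.

**Last checks:**
- **Blocks:** both stood upright on the tray floor.
- **Tray:** it never moved from its first position.
- **Keeper:** its tab was back at its starting pixel (406.5, 316.7).
- **Plunger and wing:** the handle matched the first side picture best at zero height shift, so the pin is down and the wing is home.
- **Blank:** its tab blob was within about 1 px of its start.
- **Gripper:** the arm was clear of everything.

**What went wrong or disagreed:**
- After opening the keeper I commanded an extra 27 mm along +y by mistake while releasing its tab. The keeper was already on its stop, and the next picture showed no harm, but I did not read the peak force of that slip.
- One early two-view estimate of the wing's height (125 mm) was a bad pixel pick. I rejected it after a second check in the enlarged crops.
- The first block's tab was about 3 mm off my estimate, and I corrected that before gripping.
- I viewed 13 pictures. No grip slackening showed up in any reading.

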